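# Stop the bench scale from rocking on its feet

### The job

The small bench scale on the right of the table rocks: one of its two front feet hangs clear of the table, so that corner of the pan gives when it is pressed. Find that corner by pressing lightly on the front corners of the pan, and screw the hand-wheels of the front feet until the scale stands firmly on all four feet and no corner gives any more. Leave the scale standing where it is and do not disturb the things lying round it.

Things in the scene. Friction and masses are not known exactly. Their poses are not given: they have to be found in the camera images.
- scale: Bench scale, about 2.9 kg: grey housing on four feet under a metal pan 125 x 125 mm, with a column and an indicator head behind, 230 mm high in all. Origin on the table under the pan's centre; z up, x to the back, y to the left (its front looks to -x). Pan top 79 mm up, 5 mm thick. Feet at x, y = +-52 mm; rear ones fixed, front ones adjustable, both screwed out by amounts unknown at the start.
- pan_left (a point): Point on the pan's top over the front left foot (scale frame -52, +52, 79 mm), where to press. Over a foot that hangs, 4 to 8 N tip the scale and the pan gives by the gap, 2 to 5 mm, then is firm; over a foot that bears it is firm at once (about 0.05 mm a newton). The weight lies 13 mm behind the middle, so the scale rests on both rear feet and one front foot.
- pan_right (a point): Point on the pan's top over the front right foot (scale frame -52, -52, 79 mm), the same in all else. From where the hanging foot just touches to where the other front foot lifts, a wheel turns about 1.5 rad; the middle is best, 1 mm (0.75 rad) past the touch. The rubber feet are slightly soft.
- grip_left (a point): Centre of the front left hand-wheel: black, knurled, 36 mm diameter, 14 mm thick, upright axis (scale frame -52, +52, 30 mm). It stays at this height on the scale while the foot's stem moves through it. Clockwise from above screws the foot out (down) 8 mm a turn, anticlockwise in. Stiff (0.05 N m), stays where left; the stops are 9 rad apart, farther than needed.
- grip_right (a point): Centre of the front right hand-wheel, the same (scale frame -52, -52, 30 mm). The pan's corner, 44 mm above, covers each wheel and reaches 9 mm out past its axis: grip it from outside the corner, the tool leaning outward 35 to 40 degrees, a finger on either side (25 N is enough); up to 0.6 rad either side of the corner's diagonal the tool stays clear of housing and arms.
- calculator: Pocket calculator lying on the table, 132 x 101 x 15 mm over all as it lies; origin under its centre. To be left alone.
- tape_roll: Roll of tape lying flat behind the scale, 104 mm across, 24 mm high; origin under its centre. To be left alone.
- motor: Small motor with short leads lying on the table, 95 x 59 x 32 mm; origin under its centre. To be left alone.

How it is judged (in metres and radians):
At the end, for the whole second after the job is handed in: All four rubber feet bear on the table, each with more than 0.6 N, so the scale no longer rocks; the scale is at rest, upright within 0.08 rad (4.6 degrees) and within 40 mm of where it stood (contact force between each of front_foot_left_c0, front_foot_right_c0, rear_foot_left_c0, rear_foot_right_c0 and anything else above 0.6 N and distance of scale from where it was at the start of the episode below 0.04 m and angle between scale's own z axis and vertical below 0.08 rad and linear speed of scale below 0.01 m/s); the robot touches nothing.
It fails at once if the calculator is shoved more than 30 mm (distance of calculator from where it was at the start of the episode above 0.03 m).
It fails at once if the roll of tape is shoved more than 30 mm (distance of tape_roll from where it was at the start of the episode above 0.03 m).
It fails at once if the motor is shoved more than 30 mm (distance of motor from where it was at the start of the episode above 0.03 m).
It fails at once if the scale is tipped over by more than 20 degrees (angle between scale's own z axis and vertical above 0.35 rad).
It also fails if it takes over 72 s, if anything falls off the work surface, if the arm or the gripper's body presses on something with over 40 N, if the wrist force passes 120 N, or if a joint passes its speed limit or range.

### The arm

A 7-joint arm with a two-finger parallel gripper is mounted at the origin on a cart in front of the work surface, level with it; the furniture and walls round the work are solid. World frame = base frame: x ahead of the robot, y to its left, z up, the work surface at z = 0. Lengths are in mm, angles in rad, forces in N, time in s.
With the tool pointing down it reaches from about 425 to 925 mm from the base axis. Payload 6.8 kg.
Tool frame: the origin (TCP) lies on the centre line of the jaws, within the pads' length; the fingertips stand 25 mm ahead of it and the grasp point (between the pads) lies 6 mm ahead of it; z points along the fingers, x is the direction in which the jaws open and shut, and the axes are right-handed (so a half turn about z gives the same grasp; the last joint's range is limited). The gripper opens to 85 mm and grips with 20 to 120 N. Pads are 22 mm wide; open, the fingers measure 114 mm over their backs; the gripper's body (76 mm by 85 mm) begins 54 mm behind the grasp point. The pads swing forward as they close: fully open they stand 13 mm farther back than shut.
Start: joints at [1.143, 0.477, 0.022, 1.555, -0.011, 1.109, -0.083], TCP at [212.214, -640.791, 228.908] pointing down, gripper open.
Joint ranges: [-2.96, 2.96], [-0.34, 2.1], [-1.41, 1.46], [0.24, 2.44], [-1.37, 4.51], [0.17, 1.92], [-2.96, 2.96]. Speed limits (rad/s): [2.39, 2.39, 3.14, 3.14, 3.14, 3.14, 3.14].

### API

Orientations are given as a rotation vector (axis times angle).
In Python, from plant import * gives the robot as it stands. Calls block until the motion is done:
- goto(position, orientation): joint-space move of the TCP to a pose.
- line_to(position, frame=None, rate=150): straight line of the TCP; frame=None keeps the orientation; rate is the mean speed in mm/s.
- movej(angles): joint-space move.
- open_jaws() and close_gripper(): open the fingers fully, or close them until they stop; the grip force is fixed at half the most.
- hold(seconds).
- solve_ik(position, orientation): joint angles nearest the present ones, or None.
- get_obs(): the state.
- camera(name): name is "side" or "top" or "wrist"; returns the picture (420x560x3 uint8, red, green, blue); there is no depth.
- camera_params(name): a dict with "fx", "fy", "cx", "cy" (pixels), "extrinsics" (4x4, takes a point from world to camera coordinates). Camera axes: x right, y up, looking along -z (the intrinsics and any distortion apply to the point x, -y, -z); pixel columns grow to the right and rows downward; lengths in mm; the calibration is good to about 2 mm. A picture is of the moment at which its call begins: read the wrist's pose just before it. camera_params takes no time and is no camera call; for the wrist camera it gives the pose at the moment of the call.
A pose or a line that the arm cannot do raises PlanningError and nothing moves.
- hand_in(): hands the job in, once; it reports no verdict.
Trained networks look in the newest picture that a camera, given by its name, has taken for a name from the list of things; names that differ only in an ending like _2 or _b are one class to them, and where a whole thing is asked for, a point or a joint stands for the part that bears it (a point fixed in the world has none). Each returns a list of dicts, best first, with "conf" (0 to 1); they miss things now and then, are a little off and sometimes report something else, mostly with a low value. They report only what shows in the picture. A call takes as long as a camera call.
- search_frame(name, camera): "location" ([x, y, z] in mm, in world coordinates, good to about 4 mm: the middle of the surface that is visible of it).
- silhouettes(name, camera): "pixels" (420x560 bool, what is visible of it).
- landmark_of(name, camera): "location" ([x, y, z] in mm, in world coordinates, good to about 4 mm: a listed point, or the origin of a listed thing).
The state is a dict: "time": time; "q": joint angles; "joint_velocities": joint speeds; "effort": joint torques, N m; "position": TCP position; "tcp_rot": TCP orientation; "force": force on the tool from outside, world axes, zero at the start; "ft_torque": the same for the moment, N m; "width": opening from 0.0 (shut) to 1.0 (fully open).
Only numpy, scipy, OpenCV 4.12 (cv2) and the standard library are available. Lean on these libraries where they do the work, as an engineer would, in place of code of your own. Each camera call takes 0.05 s, during which the arm holds its last target. There are 200 camera calls.

## Working session

There is one attempt and no reset: what is moved stays moved. The work goes in short steps, each a Python script; the robot and the scene stay as the last script left them, time stands still between calls to the robot, and variables do not carry over. Pictures are saved under pics/ and viewed, about 8 in all and at most 12, crops included, and the job is handed in when it is done.

```bash
ls; mkdir -p pics; python3 - <<'E'
from plant import *
import cv2,numpy as np
o=get_obs();print(o)
ims=[]
for c in("top","side"):
    im=camera(c);ims.append(im)
    for n in("scale","pan_left","pan_right","grip_left","grip_right","calculator","tape_roll","motor"):
        print(c,n,[(np.round(d["location"],0).tolist(),round(d["conf"],2)) for d in landmark_of(n,c)[:2]])
    cv2.imwrite(f"pics/{c}0.png",im[:,:,::-1])
    p=camera_params(c);print(c,p)
E
```

```text
pics
{'time': 0.0, 'q': array([ 1.14289376,  0.47785212,  0.02232521,  1.55650519, -0.0115561 ,
        1.10929499, -0.08311978]), 'joint_velocities': array([-0.00012256,  0.00157285,  0.00074478,  0.00066728, -0.00050806,
       -0.00129178,  0.00015493]), 'effort': array([-3.94982235e-04, -5.96440566e+01,  1.60784326e+00, -2.81196749e+01,
        1.24492549e-02,  9.34429758e-03,  3.08708468e-05]), 'position': array([ 212.01486805, -640.1759902 ,  227.86786489]), 'tcp_rot': array([-2.54593371e+00,  1.83879681e+00,  2.54013609e-03]), 'force': array([ 0.02052158,  0.65710185, -0.73084915]), 'ft_torque': array([ 0.00367903, -0.05668824,  0.01382237]), 'width': 0.9987591582105512}
top scale [([557.0, -336.0, -6.0], 0.74)]
top pan_left [([495.0, -313.0, 82.0], 0.94)]
top pan_right [([531.0, -402.0, 75.0], 0.69)]
top grip_left [([485.0, -305.0, 28.0], 0.56)]
top grip_right [([535.0, -400.0, 29.0], 0.61)]
top calculator [([408.0, -104.0, 3.0], 0.84)]
top tape_roll [([711.0, -290.0, -2.0], 0.91)]
top motor [([469.0, -45.0, -1.0], 0.56)]
top {'fx': 492.0334115343318, 'fy': 492.0334115343318,
[... 508 characters left out ...]
ight [([533.0, -402.0, 76.0], 0.61)]
side grip_left [([488.0, -305.0, 28.0], 0.75)]
side grip_right []
side calculator [([413.0, -108.0, 2.0], 0.62)]
side tape_roll [([715.0, -293.0, 5.0], 0.58)]
side motor [([469.0, -43.0, -1.0], 0.63)]
side {'fx': 496.1610543823895, 'fy': 496.1610543823895, 'cx': 277.8506159162553, 'cy': 208.27185838572433, 'extrinsics': array([[-5.45958824e-01,  8.37764245e-01,  8.94607569e-03,
         4.76066958e+02],
       [-7.38408980e-01, -4.86200415e-01,  4.67291488e-01,
         2.74027799e+02],
       [ 3.95829687e-01,  2.48516049e-01,  8.84058048e-01,
        -1.21487992e+03],
       [ 0.00000000e+00,  0.00000000e+00,  0.00000000e+00,
         1.00000000e+00]])}
```

View images.

View pics/top0.png

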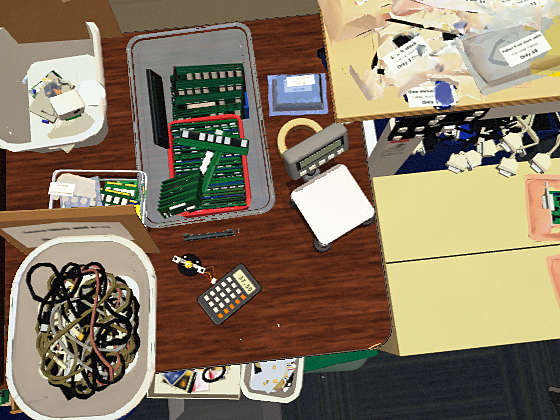

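View pics/side0.png

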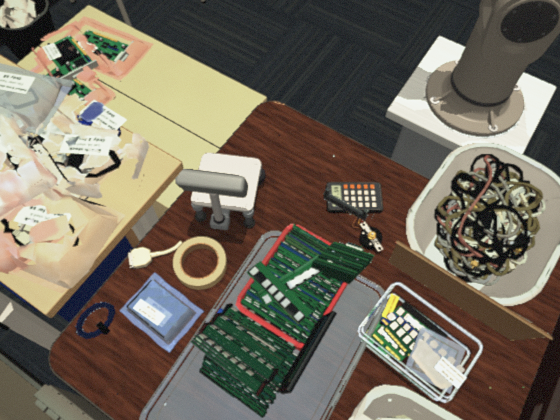

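```bash
cat > h.py <<'E'
from plant import *
import numpy as np, cv2
from scipy.spatial.transform import Rotation as R
def ray(c,px,z):
    p=camera_params(c);E=p["extrinsics"];d=E[:3,:3].T@np.array([(px[0]-p["cx"])/p["fx"],-(px[1]-p["cy"])/p["fy"],-1]);o=-E[:3,:3].T@E[:3,3]
    return o+d*(z-o[2])/d[2]
def rv(z,x):
    z=np.array(z,float)/np.linalg.norm(z);x=np.array(x,float);x-=z*(x@z);x/=np.linalg.norm(x)
    return R.from_matrix(np.c_[x,np.cross(z,x),z]).as_rotvec()
E
python3 - <<'E'
from h import *
im=cv2.imread("pics/top0.png")
m=(im.min(2)>225).astype(np.uint8); m[:150]=0;m[260:]=0;m[:,:280]=0;m[:,385:]=0
m=cv2.morphologyEx(m,cv2.MORPH_OPEN,np.ones((3,3)))
c=max(cv2.findContours(m,0,2)[0],key=cv2.contourArea)
ap=cv2.approxPolyDP(c,6,True)[:,0];print(cv2.contourArea(c),ap.tolist())
W=np.array([ray("top",p,79)[:2] for p in c[:,0]]).astype(np.float32)
r=cv2.minAreaRect(W);print(r);print(cv2.boxPoints(r))
im=cv2.imread("pics/side0.png")[140:260,150:300];cv2.imwrite("pics/s1.png",cv2.resize(im,None,fx=4,fy=4))
a=.41
for n in("movable",):
    for b in(-.6,0,.6):
        for s,g in((1,(489,-305)),(-1,(534,-401))):
            out=np.array([np.cos(a+np.pi-s*np.pi/4+b),np.sin(a+np.pi-s*np.pi/4+b),0])
            z=-out*np.sin(.65)-np.array([0,0,np.cos(.65)]);t=np.cross(out,[0,0,1])
            for sg in(1,-1):
                p=np.r_[g,30]-6*z/np.linalg.norm(z)
                q=solve_ik(p,rv(z,sg*t));print(s,b,sg,None if q is None else np.round(q,2))
E
```

```text
3547.5 [[343, 165], [292, 193], [324, 243], [373, 213]]
((556.9917602539062, -331.3504638671875), (120.2693099975586, 124.0113296508789), 24.66030502319336)
[[ 476.47046 -300.0903 ]
 [ 528.21265 -412.79147]
 [ 637.51306 -362.61063]
 [ 585.7709  -249.90945]]
1 -0.6 1 [ 0.08  0.54  0.14  2.36  2.11  0.44 -1.28]
1 -0.6 -1 [0.18 0.53 0.02 2.35 2.04 0.49 1.94]
-1 -0.6 1 [ 0.66  0.76  0.26  1.82 -1.17  0.92 -2.35]
-1 -0.6 -1 [ 1.18  0.78 -0.45  1.79 -0.59  0.63  0.37]
1 0 1 [ 1.45  0.9  -1.18  2.34  2.16  0.71 -0.1 ]
1 0 -1 [ 1.15  0.64 -0.78  2.36  2.49  0.47  2.52]
-1 0 1 [ 0.66  0.89  0.27  1.51 -0.82  1.26 -2.19]
-1 0 -1 [ 1.07  0.91 -0.4   1.47 -0.31  1.1   0.59]
1 0.6 1 [ 1.67  0.99 -1.21  2.17  1.35  0.34  1.4 ]
1 0.6 -1 [ 1.67  0.99 -1.21  2.17  1.35  0.34 -1.74]
-1 0.6 1 [ 0.61  1.01  0.22  1.24 -0.51  1.52 -1.94]
-1 0.6 -1 [ 0.95  1.03 -0.43  1.2  -0.05  1.46  0.86]
```

```bash
cat >> h.py <<'E'
YAW=.43;C=np.array([558.5,-331.5])
def sc(x,y): c,s=np.cos(YAW),np.sin(YAW);return C+np.array([c*x-s*y,s*x+c*y])
def press(side,zs=107,stop=11,n=24):
    p=sc(-50,50*side);o=rv([0,0,-1],[np.cos(YAW),np.sin(YAW),0])
    goto([*p,130],o) ; line_to([*p,zs],rate=80); hold(.15)
    f0=get_obs()["force"][2];L=[]
    for i in range(n):
        line_to([*p,zs-.6*(i+1)],rate=15)
        b=get_obs();f=b["force"][2]-f0;L.append((round(b["position"][2]-25,2),round(f,1)))
        if f>stop:break
    print(side,L,"t",get_obs()["time"]);line_to([*p,125],rate=120)
    return L
E
python3 - <<'E'
from h import *
close_gripper()
p=sc(-50,-50);o=rv([0,0,-1],[np.cos(YAW),np.sin(YAW),0])
q=solve_ik([*p,200],o);print(q)
goto([*p,200],o);print(get_obs()["time"])
press(-1);press(1)
E
```

```text
[ 0.83719625  0.52147653 -0.41334308  1.58451     0.22841304  1.08370776
  0.79539307]
3.1667
-1 [(np.float64(81.55), np.float64(-0.3)), (np.float64(80.76), np.float64(0.6)), (np.float64(80.13), np.float64(0.5)), (np.float64(79.54), np.float64(0.8)), (np.float64(78.95), np.float64(-0.2)), (np.float64(78.34), np.float64(1.3)), (np.float64(77.74), np.float64(0.1)), (np.float64(77.15), np.float64(0.1)), (np.float64(76.57), np.float64(1.0)), (np.float64(75.92), np.float64(-0.2)), (np.float64(75.36), np.float64(-0.7)), (np.float64(74.76), np.float64(0.1)), (np.float64(74.16), np.float64(1.3)), (np.float64(73.56), np.float64(0.0)), (np.float64(72.93), np.float64(0.6)), (np.float64(72.37), np.float64(0.7)), (np.float64(71.73), np.float64(0.6)), (np.float64(71.12), np.float64(0.1)), (np.float64(70.58), np.float64(-0.1)), (np.float64(69.94), np.float64(-0.3)), (np.float64(69.34), np.float64(0.5)), (np.float64(68.73), np.float64(-0.6)), (np.float64(68.16), np.float64(0.1)), (np.float64(67.55), np.float64(-0.1))] t 10.1417
1 [(np.float64(81.62), np.float64(-0.6)), (np.float64(80.79), np.float64
[... 166 characters left out ...]
.float64(77.73), np.float64(-0.4)), (np.float64(77.16), np.float64(0.1)), (np.float64(76.55), np.float64(-0.5)), (np.float64(75.94), np.float64(-1.7)), (np.float64(75.36), np.float64(-0.1)), (np.float64(74.77), np.float64(-0.1)), (np.float64(74.14), np.float64(-0.4)), (np.float64(73.55), np.float64(-0.8)), (np.float64(72.94), np.float64(-0.6)), (np.float64(72.36), np.float64(0.0)), (np.float64(71.75), np.float64(-0.5)), (np.float64(71.14), np.float64(-0.4)), (np.float64(70.55), np.float64(0.5)), (np.float64(69.97), np.float64(0.0)), (np.float64(69.34), np.float64(-0.4)), (np.float64(68.76), np.float64(0.4)), (np.float64(68.17), np.float64(0.0)), (np.float64(67.56), np.float64(0.1))] t 17.625
```

View pics/s1.png

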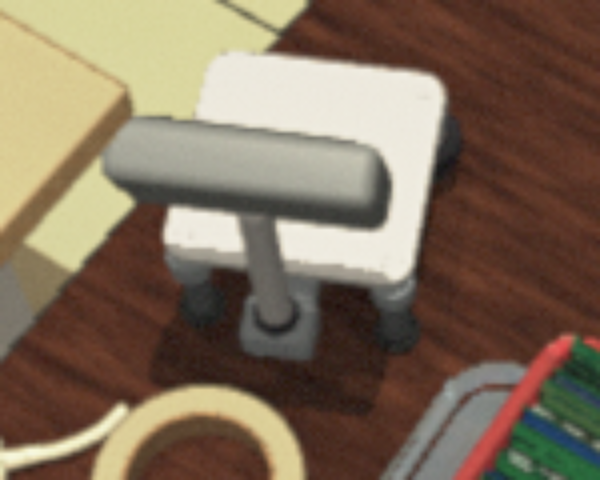

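```bash
python3 - <<'E'
from h import *
b=get_obs();print(b["width"],b["position"],R.from_rotvec(b["tcp_rot"]).as_matrix().round(2),b["time"])
a=camera("top")[100:300,200:460];print(landmark_of("scale","top")[:1])
s=camera("side")[100:300,120:380]
cv2.imwrite("pics/2.png",cv2.resize(np.vstack([a,s])[:,:,::-1],None,fx=1.5,fy=1.5))
E
```

```text
0.0014593433815708323 [ 492.45671911 -307.11141951  125.41006456] [[ 0.91  0.42  0.  ]
 [ 0.42 -0.91 -0.  ]
 [ 0.    0.   -1.  ]] 18.0417
[]
```

View pics/2.png

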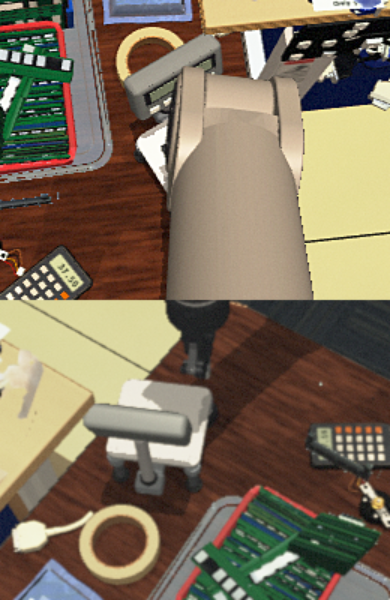

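```bash
python3 - <<'E'
from h import *
p=camera_params("side");E=p["extrinsics"]
def pr(w):
    c=E[:3,:3]@w+E[:3,3];return np.round([p["cx"]+p["fx"]*c[0]/-c[2],p["cy"]+p["fy"]*c[1]/c[2]],1)
for n,w in dict(tip=[492.5,-307,100.4],tcp=[492.5,-307,125]).items(): print(n,pr(np.array(w)))
for x,y in((-62,62),(-62,-62),(62,62),(62,-62)): print(x,y,pr(np.r_[sc(x,y),79]))
im=camera("side");cv2.imwrite("pics/3.png",cv2.resize(im[90:220,170:320,::-1],None,fx=5,fy=4.6))
E
```

```text
tip [253.7 155.8]
tcp [253.2 148.9]
-62 62 [260.8 157.5]
-62 -62 [202.4 149.9]
62 62 [250.5 209.7]
62 -62 [188.7 201.3]
```

View pics/3.png

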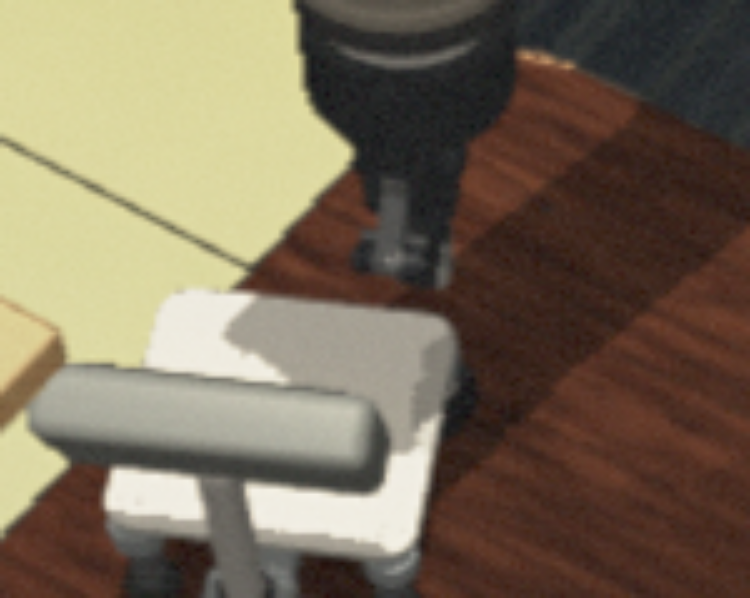

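```bash
cat >> h.py <<'E'
def press2(side,zs,zend,stop=11,step=1.,d=48,pic=None):
    p=sc(-d,d*side);o=rv([0,0,-1],[np.cos(YAW),np.sin(YAW),0])
    goto([*p,zs+12],o); line_to([*p,zs],rate=80)
    f0=np.mean([get_obs()["force"][2] for _ in range(3)]);L=[];z=zs
    while z>zend:
        z-=step;line_to([*p,z],rate=20)
        b=get_obs();f=b["force"][2]-f0;L.append((float(round(b["position"][2],2)),float(round(f,1))))
        if f>stop:break
    if pic: cv2.imwrite(pic,np.hstack([camera("wrist"),camera("side")[90:230,170:320].repeat(3,0).repeat(3,1)[:420]])[:,:,::-1])
    print(side,L,"t",get_obs()["time"]);line_to([*p,L[0][0]+12],rate=120)
    return L
E
python3 - <<'E'
from h import *
press2(1,95,83,pic="pics/4.png")
im=cv2.imread("pics/4.png");cv2.imwrite("pics/4.png",cv2.resize(im,(790,int(420*790/im.shape[1]))))
E
```

```text
1 [(94.24, -0.3), (93.05, 0.1), (91.92, -0.3), (90.92, -1.2), (89.92, -0.3), (88.95, -0.0), (87.93, -0.6), (86.91, -0.1), (85.93, -0.4), (84.94, 0.2), (83.93, -0.7), (82.92, -0.2)] t 21.8917
```

View pics/4.png

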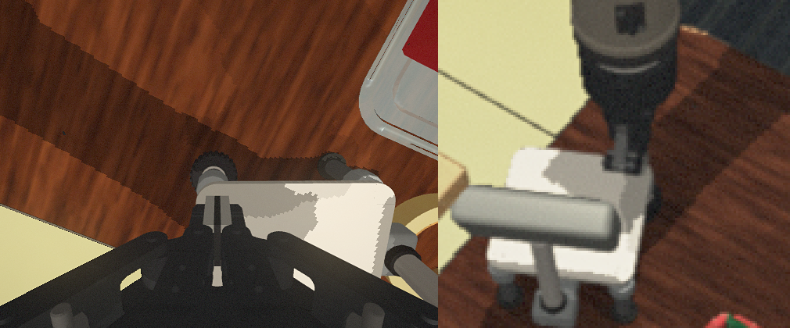

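```bash
python3 - <<'E'
from h import *
press2(1,84,68)
E
```

```text
1 [(83.14, 0.9), (82.06, 1.1), (80.93, 0.1), (79.91, -0.1), (78.91, 0.1), (77.89, -0.6), (76.91, -0.1), (75.96, 0.3), (75.67, 7.8), (75.47, 14.7)] t 25.2833
```

```bash
python3 - <<'E'
from h import *
b=get_obs();P=b["position"];M=R.from_rotvec(b["tcp_rot"]).as_matrix()
for n in("wrist","side"):
    p=camera_params(n);E=p["extrinsics"]
    if n=="wrist": print("cam in tool",(M.T@(-E[:3,:3].T@E[:3,3]-P)).round(1),(M.T@-E[2,:3]).round(2))
    for k in(-30,-15,-5,6,25):
        w=P+M[:,2]*k;c=E[:3,:3]@w+E[:3,3];print(n,k,np.round([p["cx"]+p["fx"]*c[0]/-c[2],p["cy"]+p["fy"]*c[1]/c[2]],1))
print(P,b["time"])
im=camera("wrist");cv2.imwrite("pics/5.png",cv2.resize(im[200:420,140:420,::-1],None,fx=2.8,fy=2.7))
E
```

```text
cam in tool [  -0.2  -70.9 -145.3] [-0.    0.27  0.96]
wrist -30 [278.  302.7]
wrist -15 [277.9 284. ]
wrist -5 [277.9 273.5]
wrist 6 [277.9 263.3]
wrist 25 [277.8 248.5]
side -30 [252.  149.4]
side -15 [252.2 153.7]
side -5 [252.4 156.5]
side 6 [252.6 159.5]
side 25 [252.9 164.6]
[ 495.34249448 -308.1310608    95.50030266] 25.6083
```

View pics/5.png

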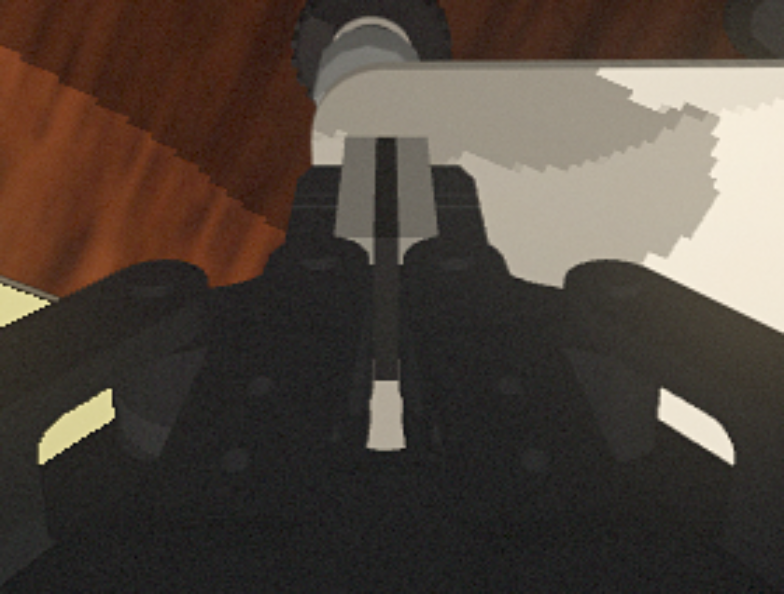

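```bash
python3 - <<'E'
from h import *
b=get_obs();P=b["position"];M=R.from_rotvec(b["tcp_rot"]).as_matrix()
p=camera_params("wrist");E=p["extrinsics"]
def pr(w):
    c=E[:3,:3]@w+E[:3,3];return np.round([p["cx"]+p["fx"]*c[0]/-c[2],p["cy"]+p["fy"]*c[1]/c[2]],1)
print("seen pan corner 252,223 ; pred",pr(np.r_[sc(-62.5,62.5),79]),"rear-left",pr(np.r_[sc(62.5,62.5),79]))
print("wheel seen centre ~(273,~215), width 242-302; pred",pr(np.r_[sc(-52,52),30]),pr(np.r_[sc(-70,52),30]),pr(np.r_[sc(-34,52),30]))
for k in(-10,-3,12,25): print(k,[pr(P+M@[x,y,k]) for x,y in((0,11),(0,-11),(-9,11))])
E
```

```text
seen pan corner 252,223 ; pred [249.7 229.2] rear-left [493.1 229. ]
wheel seen centre ~(273,~215), width 242-302; pred [271.8 219.7] [244.7 219.7] [298.9 219.7]
-10 [array([277.9, 300.2]), array([277.9, 256. ]), array([258.3, 300.2])]
-3 [array([277.9, 292.4]), array([277.9, 249.8]), array([259.1, 292.4])]
12 [array([277.8, 277.6]), array([277.8, 238.2]), array([260.6, 277.6])]
25 [array([277.8, 266.7]), array([277.8, 229.7]), array([261.8, 266.7])]
```

```bash
python3 - <<'E'
from h import *
line_to([*sc(-48,48),115],rate=200)
press2(-1,84,62,stop=15)
E
```

```text
-1 [(83.34, -0.1), (82.05, -0.3), (80.91, -0.3), (79.91, -0.2), (78.9, -0.1), (77.9, -0.3), (76.91, -0.1), (75.94, -0.5), (75.39, 4.1), (74.62, 5.3), (73.87, 6.2), (73.09, 7.7), (72.29, 8.4), (71.74, 11.2), (71.41, 14.1), (71.17, 19.7)] t 30.6833
```

```bash
cat >> h.py <<'E'
C=C+1.5*np.array([-np.sin(YAW),np.cos(YAW)])
LEAN=.655;K=-22
def wp(side,b,back=0):
    a=YAW+np.pi-side*np.pi/4+b;out=np.array([np.cos(a),np.sin(a),0])
    z=-out*np.sin(LEAN)-np.array([0,0,np.cos(LEAN)]);t=-np.cross(out,[0,0,1])
    return np.r_[sc(-52,52*side),30]-(K+back)*z, rv(z,t)
def st(m=""):
    b=get_obs();print(m,"t %.2f"%b["time"],"P",b["position"].round(1),"F",b["force"].round(1),"w %.3f"%b["width"])
E
python3 - <<'E'
from h import *
for b in(.6,0,-.6):
    p,o=wp(-1,b);print(solve_ik(p,o).round(2),p.round(0))
P=get_obs()["position"]
line_to([P[0],P[1],190],rate=300)
open_jaws()
p,o=wp(-1,.58,130);goto(p,o);st()
p,o=wp(-1,.58,45);line_to(p,o,rate=200);st()
cv2.imwrite("pics/6.png",cv2.resize(camera("wrist")[:,:,::-1],None,fx=1.2,fy=1.2))
E
```

```text
[ 0.94  1.04 -0.42  1.25 -0.05  1.42  0.88] [ 529. -386.   13.]
[ 1.07  0.94 -0.42  1.49 -0.3   1.06  0.59] [ 537. -387.   13.]
[ 1.18  0.83 -0.49  1.78 -0.56  0.59  0.36] [ 543. -391.   13.]
 t 32.98 P [ 546.8 -463.3  114.2] F [0.6 0.3 1.9] w 0.997
 t 33.55 P [ 536.7 -412.8   50.8] F [-1.1 -0.1 -0.5] w 1.003
```

View pics/6.png

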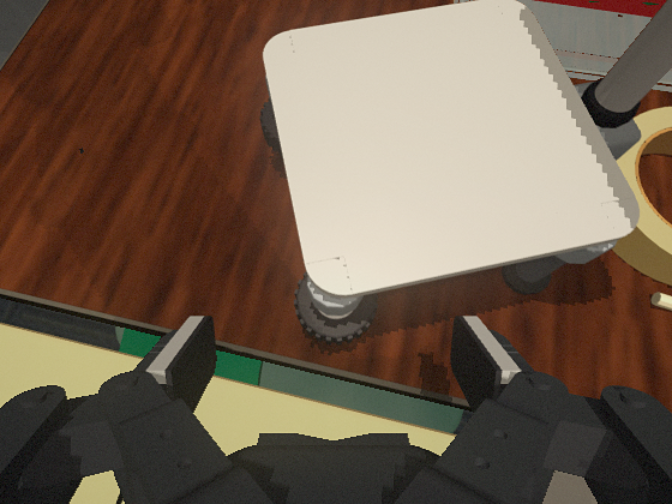

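```bash
cat >> h.py <<'E'
def stroke(side,b0,b1):
    p,o=wp(side,b0);line_to(p,o,rate=120);st("in")
    close_gripper();st("grip")
    for f in(1/3,2/3,1):
        p,o=wp(side,b0+(b1-b0)*f);line_to(p,o,rate=9)
    st("turned")
E
python3 - <<'E'
from h import *
stroke(-1,.58,-.6)
s=camera("wrist");open_jaws();st("open")
cv2.imwrite("pics/7.png",np.hstack([s,camera("wrist")])[120:,:,::-1][::1,::1][:, :])
im=cv2.imread("pics/7.png");cv2.imwrite("pics/7.png",cv2.resize(im,None,fx=.7,fy=.7))
E
```

```text
in t 34.12 P [ 529.7 -386.7   13.1] F [ 0.2  0.1 -0.6] w 0.998
grip t 34.66 P [ 530.3 -386.5   13.4] F [ 2.4 -2.5  4. ] w 0.399
turned t 36.86 P [ 544.2 -391.9   13.4] F [ 5.2 -4.   3.8] w 0.400
open t 37.47 P [ 543.  -391.2   12.3] F [-0.5 -0.3  0.1] w 0.999
```

View pics/7.png

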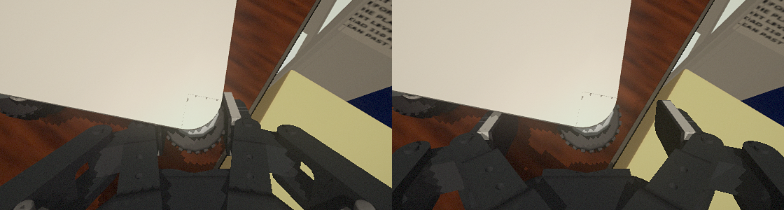

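```bash
python3 - <<'E'
from h import *
for i in range(2):
    p,o=wp(-1,-.6,45);line_to(p,rate=200)
    p,o=wp(-1,.58,45);goto(p,o)
    stroke(-1,.58,-.6);open_jaws()
p,o=wp(-1,-.6,110);line_to(p,rate=250)
st("out")
P=get_obs()["position"];line_to([P[0],P[1],170],rate=300);close_gripper()
goto([*sc(-48,-48),115],rv([0,0,-1],[np.cos(YAW),np.sin(YAW),0]));st()
press2(-1,81,66,stop=16)
E
```

```text
in t 39.22 P [ 528.8 -386.5   13. ] F [-0.   0.   0.2] w 1.000
grip t 39.74 P [ 530.  -386.6   13.1] F [ 1.9 -2.1  2.3] w 0.403
turned t 41.94 P [ 544.  -391.9   13.1] F [ 6.  -2.7  1.8] w 0.400
in t 44.21 P [ 528.9 -386.6   13. ] F [ 0.5 -0.9 -0.1] w 1.000
grip t 44.73 P [ 529.6 -386.7   13. ] F [ 1.1 -2.1  2.5] w 0.399
turned t 46.93 P [ 543.7 -391.8   13.1] F [-0.8 -4.   6.7] w 0.398
out t 48.08 P [ 488.7 -429.2   99.4] F [ 0.1  0.7 -0.3] w 1.002
 t 50.06 P [ 533.1 -394.6  114.7] F [-0.4 -1.3  0.1] w 0.005
-1 [(80.28, 0.0), (78.99, 0.5), (77.91, 0.1), (76.89, -0.3), (75.95, -0.5), (75.71, 4.0), (75.51, 8.8), (75.32, 16.4)] t 52.6083
```

```bash
python3 - <<'E'
from h import *
line_to([*sc(-48,-48),112],rate=300)
press2(1,79,66,stop=16)
E
```

```text
1 [(78.02, 1.0), (77.07, 1.5), (76.02, -0.4), (75.76, 8.9), (75.6, 17.1)] t 55.1917
```

```bash
python3 - <<'E'
from h import *
P=get_obs()["position"];line_to([P[0],P[1],150],rate=300)
p,o=wp(-1,.18,130);line_to([*sc(-60,-60),165],rate=300);open_jaws()
goto(p,o);st("pre")
stroke(-1,.18,-.19);open_jaws()
p,o=wp(-1,-.19,120);line_to(p,rate=250);st("out")
im=camera("side");hand_in()
cv2.imwrite("pics/8.png",im[:,:,::-1])
E
```

```text
pre t 57.67 P [ 518.6 -466.3  112.7] F [ 0.4  1.2 -0. ] w 1.003
in t 58.90 P [ 534.9 -386.9   13.2] F [ 0.1 -1.1  0.2] w 0.997
grip t 59.43 P [ 534.9 -386.4   12.9] F [-0.  -1.7  2.2] w 0.402
turned t 60.43 P [ 539.6 -388.1   13.1] F [ 0.6 -3.8  6.1] w 0.400
out t 61.62 P [ 501.3 -448.8  107. ] F [-0.2  0.2 -0.3] w 1.001
the job is handed in; nothing more can be done
```

View pics/8.png

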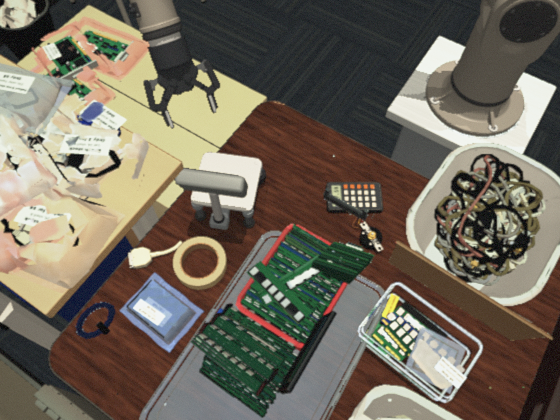

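The front right foot was the hanging one. I screwed it out until both front corners felt firm, then handed the job in at 61.7 s.

- **Finding the corner:** Pressed with the shut fingertips, the left corner was firm at once. The right corner gave about 3.6–4 mm at 4–8 N, then went firm.
- **Turning the wheel:** I turned the right wheel clockwise in three strokes of 1.18 rad. After those strokes both corners were firm at once, with 0.6 mm or less of movement up to about 17 N. I then turned it another 0.37 rad to bring it nearer the middle of the range. That makes about 3.9 rad (5 mm) in all, roughly 1 mm past touch.
- **Last checks:** The final side picture, taken just before handing in, shows the scale and the things round it where they were, by eye. The gripper is open and clear, with no force on it.
- **Not checked:** I did not press the corners again after the last 0.37 rad. The foot loads are my estimate from the corner presses and the turn angle, not a measurement.
- **Disagreement with the description:** The shut fingertips touched the pan with the tool point reading about 76 mm, against about 104 mm expected. They are therefore about 28 mm shorter than stated. The wrist picture agreed, so I set the grip depth for that. It cost some time in the first presses, which stopped short of the pan.

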